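# Clip a shop sign and hold the second clip open round its edge

### The job

Take the narrow spring clip off the box rim and clip it down over the top edge of the upright sign board, in the left half as you see it, letting its jaws close there. Then take the broad clip, squeeze it well open and hold it gaping over the top edge in the right half, one jaw well down on each side of the board and touching neither the board nor the other clip, so that a price tag can be slipped in: finish while still holding it squeezed open there. Leave the other goods where they are.

Things in the scene. Friction and masses are not known exactly. Their poses are not given: they have to be found in the camera images.
- narrow_clip: Narrow wooden spring clip (big clothes peg), 24 mm wide, 60 g. Origin on the pivot pin (radius 5 mm): x the way the jaws part, y along the width, z up from the jaws. Jaws reach 42 mm below the pivot; an edge goes in at most 35 mm past the tips. Two splayed handle plates stand 8 to 50 mm above the pivot: squeeze them together along x. Starts jaws down over the box's front rim, pivot at z 65 mm
- broad_clip: Broad wooden spring clip, 46 mm wide; otherwise the same in shape, size, spring, frame and start as the narrow clip. It sits beside it on the same rim
- narrow_clip_far (a joint): Turn of the far (+x) half of the narrow clip about the pivot, rad: 0 on a 5 mm board, 0.25 fully open (firm stop), -0.06 shut on nothing. Handle faces: 55 mm apart over the tops at 0, parallel and 32 mm apart at the stop. Squeezing takes about 4 N at 0, 8 N at the stop; let go, the spring shuts the jaws (3 N on a 5 mm board)
- narrow_clip_near (a joint): Turn of the near (-x) half of the narrow clip about the pivot, rad: 0 on a 5 mm board, 0.25 fully open (firm stop), -0.06 shut on nothing. Handle faces: 55 mm apart over the tops at 0, parallel and 32 mm apart at the stop. Squeezing takes about 4 N at 0, 8 N at the stop; let go, the spring shuts the jaws (3 N on a 5 mm board)
- broad_clip_far (a joint): Turn of the far (+x) half of the broad clip about the pivot, rad: 0 on a 5 mm board, 0.25 fully open (firm stop), -0.06 shut on nothing. Handle faces: 55 mm apart over the tops at 0, parallel and 32 mm apart at the stop. Squeezing takes about 4 N at 0, 8 N at the stop; let go, the spring shuts the jaws (3 N on a 5 mm board)
- broad_clip_near (a joint): Turn of the near (-x) half of the broad clip about the pivot, rad: 0 on a 5 mm board, 0.25 fully open (firm stop), -0.06 shut on nothing. Handle faces: 55 mm apart over the tops at 0, parallel and 32 mm apart at the stop. Squeezing takes about 4 N at 0, 8 N at the stop; let go, the spring shuts the jaws (3 N on a 5 mm board)
- sign: Sign fixed to the table: stiff pale board 160 mm wide, 5 mm thick, upright in a wooden foot (70 x 130 mm, 32 mm high). Origin under the middle of the foot; x is square to the board and points away from the robot, y along the board to the left as the robot sees it, z up. It stands within 0.3 rad of facing the robot. The straight top edge is 130 mm above the table
- sign_top (a point): Middle of the top edge of the sign's board, 130 mm above the table; axes as the sign's
- clip_box: Open wooden box fixed to the table, 90 (x) x 160 (y) x 60 mm high, wall 5 mm, empty. Origin under the centre; x away from the robot, y left. The two clips sit side by side on its front wall (the one towards the robot, middle plane 42.5 mm to -x of the origin), about 40 mm left and right of the middle, in either order
- narrow_clip_near_tip (a point): Near jaw tip of the narrow clip: the inner (gripping) face at its lower end, mid-width. It lies 42 mm below the pivot on the -x side of the clip's own frame (the side towards the robot at the start); 2.5 mm from the middle plane at the start, 13 mm when fully open
- narrow_clip_far_tip (a point): Far jaw tip of the narrow clip: the inner (gripping) face at its lower end, mid-width. It lies 42 mm below the pivot on the +x side of the clip's own frame (the side away from the robot at the start); 2.5 mm from the middle plane at the start, 13 mm when fully open
- broad_clip_near_tip (a point): Near jaw tip of the broad clip: the inner (gripping) face at its lower end, mid-width. It lies 42 mm below the pivot on the -x side of the clip's own frame (the side towards the robot at the start); 2.5 mm from the middle plane at the start, 13 mm when fully open
- broad_clip_far_tip (a point): Far jaw tip of the broad clip: the inner (gripping) face at its lower end, mid-width. It lies 42 mm below the pivot on the +x side of the clip's own frame (the side away from the robot at the start); 2.5 mm from the middle plane at the start, 13 mm when fully open
- balm_jar: Small black lidded jar, 56 mm across, 48 mm high; a bystander, to be left where it stands. Origin under its centre
- bell: Brass counter bell, 84 mm across, 62 mm high; a bystander, to be left where it stands. Origin under its centre
- book: Small flat gift book, 78 x 105 x 12 mm; a bystander, to be left where it stands. Origin under its centre
- coaster: Round coaster, 100 mm across, 9 mm thick; a bystander, to be left where it stands. Origin under its centre

How it is judged:
On the way:
1. the narrow clip is closed on the left half of the sign's top edge and let go (((x of narrow_clip_far_tip in the frame of sign above 0.0008 m and x of narrow_clip_near_tip in the frame of sign below -0.0008 m) or (x of narrow_clip_near_tip in the frame of sign above 0.0008 m and x of narrow_clip_far_tip in the frame of sign below -0.0008 m)) and z of each of narrow_clip_far_tip, narrow_clip_near_tip in the frame of sign_top below -0.008 m and y of narrow_clip in the frame of sign between 0.006 and 0.074 m and contact force between narrow_clip and sign above 2 N and contact force between narrow_clip and the fingers below 0.1 N and linear speed of narrow_clip below 0.02 m/s), for 0.3 s.
At the end, for the whole second after the job is handed in: Narrow clip let go, gripping the board (>2 N) 6-74 mm left of its middle. Broad clip held by the fingers (>4 N), still, 12-68 mm right of the middle, tips >17 mm apart, each >4 mm off the board's middle plane, touching nothing else (<0.2 N). All four tips on either side, >8 mm below the top edge (all of step 1 and ((x of broad_clip_far_tip in the frame of sign above 0.004 m and x of broad_clip_near_tip in the frame of sign below -0.004 m) or (x of broad_clip_near_tip in the frame of sign above 0.004 m and x of broad_clip_far_tip in the frame of sign below -0.004 m)) and z of each of broad_clip_far_tip, broad_clip_near_tip in the frame of sign_top below -0.008 m and y of broad_clip in the frame of sign between -0.068 and -0.012 m and distance between broad_clip_far_tip and broad_clip_near_tip above 0.017 m and contact force between broad_clip and the fingers above 4 N and contact force between broad_clip and sign below 0.2 N and contact force between broad_clip and narrow_clip below 0.2 N and linear speed of broad_clip below 0.02 m/s); the arm keeps its last pose, push and grip.
It fails at once if a bystander (jar, bell, book or coaster) was moved more than 25 mm (distance of any of balm_jar, bell, book, coaster from where it was at the start of the episode above 0.025 m).
It also fails if it takes over 54 s, if anything falls off the work surface, if the arm or the gripper's body presses on something with over 40 N, if the wrist force passes 120 N, or if a joint passes its speed limit or range.

### The arm

A 6-joint arm with a two-finger parallel gripper is mounted at the origin on a cart in front of the work surface, level with it; the furniture and walls round the work are solid. World frame = base frame: x ahead of the robot, y to its left, z up, the work surface at z = 0. Lengths are in m, angles in rad, forces in N, time in s.
With the tool pointing down it reaches from about 0.3 to 0.875 m from the base axis. Payload 6.4 kg.
Tool frame: the origin (TCP) lies between the finger pads; the fingertips stand 8 mm ahead of it and the grasp point (between the pads) lies 11 mm behind it; z points along the fingers, y is the line along which they close (so a half turn about z gives the same grasp; the last joint's range is limited). The gripper opens to 85 mm and grips with 20 to 120 N. Pads are 22 mm wide; open, the fingers measure 114 mm over their backs; the gripper's body (76 mm by 85 mm) begins 54 mm behind the grasp point. The pads swing forward as they close: fully open they stand 13 mm farther back than shut.
Start: joints at [-1.312, 0.181, 1.607, -0, 1.354, -0.206], TCP at [0.258, -0.514, 0.239] pointing down, gripper open.
Joint ranges: [-2.99, 2.99], [-0.89, 2.07], [0.3, 2.58], [-1.14, 4.28], [0, 2.63], [-3.12, 3.12]. Speed limits (rad/s): [2.57, 2.57, 3.01, 3.14, 3.14, 3.14].

### API

Orientations are given as a unit quaternion [w, x, y, z].
In Python, from rig import arm gives the robot as it stands. The module is installed in compiled form; this text tells all that it offers.
- The arm moves only by the tool send_rows, never from a script. Its argument "series" is a list of rows, each a list of 5 numbers: the finger opening in mm, from 0 to 85.4, then the shift along the tool's x, y, z as a fraction of full scale, then the turn about the tool's z as a fraction of full scale. In form: [[hand, tx, ty, tz, turn], ...]. A call has 1 to 10 rows; each row shifts and turns the commanded pose from where the row before left it, along the tool's axes as they then stand; what a row does not reach is not made up. Full scale, the value 1, is 0.6 m for a shift and 0.5 rad for a turn. A row lasts 1/12 s, in which the tool goes at most 41.7 mm and 7.16 degrees, less where a joint would pass 70% of its speed; a pose out of reach is approached as far as the arm can. A call with a number of a shift or a turn outside -1 to 1 is refused whole. A call with a gripper value outside its range is refused whole. The fingers move at their own pace and stop on an object; "newtons" is the grip in N (left out, the last holds). Time passes only in rows, so rows that do not move let the fingers close. It gives the time, the measured TCP pose, the force, the opening and the grip force at its end, in the units of the state.
- arm.sense(): the state, without advancing time (a new reading comes with each control period).
- arm.camera(name): name is "scene" or "top"; returns (picture, depth): 480x640x3 uint8, red, green, blue; 480x640 float32, m along the optical axis (not along the pixel's ray), 0 where there is no reading.
- arm.camera_model(name): a dict with "camera_matrix" (3x3 intrinsics, pixels), "rvec" (rotation vector, rad) and "tvec" (3), from world to camera coordinates, as OpenCV has them. Camera axes: x right, y down, z forward; pixel columns grow to the right and rows downward; lengths in m; the calibration is good to about 2 mm. A picture is of the moment at which its call begins. camera_model takes no time and is no camera call.
- arm.close_job(): hands the job in; it is judged then, once.
The state is a dict: "time_s": time; "q": joint angles; "joint_vel": joint speeds; "tau": joint torques, N m; "eef_pos": TCP position; "ee_rot": TCP orientation; "contact_force": force on the tool from outside, world axes, zero at the start; "torque": the same for the moment, N m; "gripper_width": finger opening in m; "grip_force": force on a finger pad.
Only numpy, scipy, OpenCV 4.12 (cv2) and the standard library are available. Lean on these libraries where they do the work, as an engineer would, in place of code of your own. Each camera call takes 0.05 s, during which the arm holds its last target. There are 200 camera calls.

## Working session

There is one attempt and no reset: what is moved stays moved. The work goes in short steps, Python scripts to look and compute and a tool call to move; the robot and the scene stay as the last step left them, time stands still between calls to the robot, and variables do not carry over. Pictures are saved under pics/ and viewed, at most 12 in all, crops included, and the job is handed in when it is done.

Besides the shell and the picture viewer there is one more tool, called after "Request:" as name([rows], argument=value, ...), one row to a line, values as JSON. send_rows: Moves the arm, as the interface text tells. Its arguments: {"type":"object","properties":{"series":{"type":"array","items":{"type":"array","items":{"type":"number"}}},"newtons":{"type":"number"}},"required":["series"]}

```bash
mkdir -p pics; cat > h.py <<'E'
import numpy as np, cv2
from rig import arm
def cam(n):
    m=arm.camera_model(n); K=np.array(m["camera_matrix"]);R=cv2.Rodrigues(np.array(m["rvec"],float))[0];t=np.array(m["tvec"],float).ravel()
    return K,R,t
def world(n,d):
    K,R,t=cam(n); v,u=np.mgrid[0:480,0:640]
    p=np.stack([(u-K[0,2])/K[0,0]*d,(v-K[1,2])/K[1,1]*d,d],-1)
    return (p-t)@R
E
python3 - <<'E'
from h import *
for n in("scene","top"):
    p,d=arm.camera(n); cv2.imwrite(f"pics/{n}0.png",p[...,::-1]); np.savez(f"{n}0.npz",p=p,d=d)
    K,R,t=cam(n); print(n,(-R.T@t).round(3),R[2].round(2),K[0,0])
s=arm.sense(); print(s)
E
```

```text
scene [0.195 0.817 0.824] [ 0.33 -0.73 -0.6 ] 538.950779821229
top [ 0.454 -0.03   1.016] [ 0.15  0.02 -0.99] 530.1271565072965
{'time_s': 0.1, 'q': array([-1.31228652e+00,  1.81462614e-01,  1.60788891e+00, -3.78364406e-05,
        1.35381514e+00, -2.06324684e-01]), 'joint_vel': array([-0.0015681 , -0.00213622, -0.00214505, -0.00143753,  0.00168083,
       -0.00142421]), 'tau': array([-6.16092475e-04, -4.45883632e+01, -3.52239203e+01, -2.87618268e-04,
        4.17980453e-03,  6.18071610e-06]), 'eef_pos': array([ 0.25762487, -0.51351869,  0.2384858 ]), 'ee_rot': array([-7.86255523e-04,  9.73111230e-01,  2.30334352e-01, -3.89977780e-05]), 'contact_force': array([0.23972553, 0.14080238, 0.02981819]), 'torque': array([0.06318282, 0.0350836 , 0.01137193]), 'grip_force': 0.0, 'gripper_width': 0.08553894559414593}
```

View pics/scene0.png

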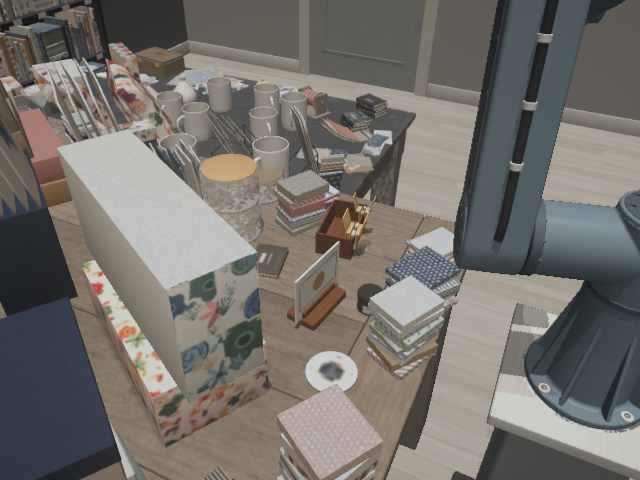

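View pics/top0.png

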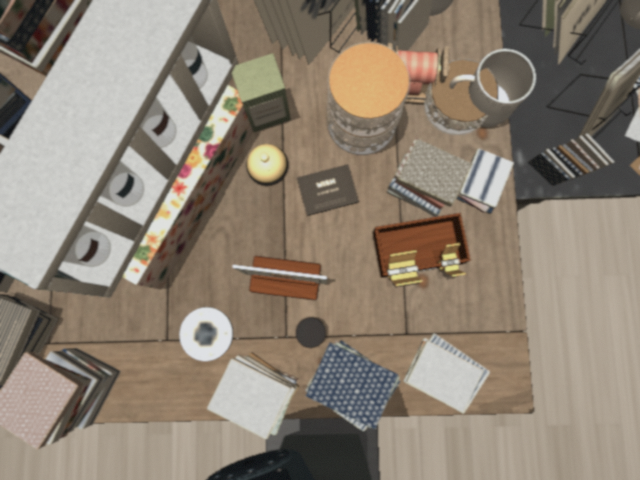

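The scene view shows the box with both clips at about (345,225), the sign at (318,285), the jar at (370,298) and the coaster at (331,372). In the top view the sign edge runs from (234,267) to (326,279). The broad clip is at (403,268) and the narrow clip at (451,260), both on the box's front rim, with the jar at (311,332).

```bash
python3 - <<'E'
from h import *
f=np.load("top0.npz");p,d=f["p"],f["d"];W=world("top",d)
hsv=cv2.cvtColor(p,cv2.COLOR_RGB2HSV)
# sign: points z 0.1..0.14 near
x,y,z=W[...,0],W[...,1],W[...,2]
v,u=np.mgrid[0:480,0:640]
m=(z>.118)&(z<.14)&(u>225)&(u<335)&(v>255)&(v<290)
P=W[m];print("sign",len(P),np.median(P,0))
q=P[:,:2]; r=cv2.minAreaRect((q*1000).astype(np.float32));print(r)
b=cv2.boxPoints(r);print(b)
# yellow handles
Y=(hsv[...,0]>18)&(hsv[...,0]<32)&(hsv[...,1]>90)&(hsv[...,2]>120)&(u>380)&(u<475)&(v>235)&(v<295)
n,l,s,c=cv2.connectedComponentsWithStats(Y.astype(np.uint8))
for i in range(1,n):
    if s[i,4]>8: k=l==i; print(s[i],c[i].round(1),np.median(W[k],0).round(4),W[k].max(0).round(4))
# box rim
m=(z>.052)&(z<.066)&(u>365)&(u<475)&(v>205)&(v<290)&(hsv[...,0]<16)
r=cv2.minAreaRect((W[m][:,:2]*1000).astype(np.float32));print("box",m.sum(),r,cv2.boxPoints(r))
# height map maxima in region
for X in np.arange(.2,.9,.05): print(X.round(2),[ (lambda a:int(1000*np.percentile(a,98)) if len(a) else -1)(z[(abs(x-X)<.025)&(abs(y-Yy)<.025)&(d>0)]) for Yy in np.arange(.25,-.5,-.05)])
im=cv2.resize(p[190:310,220:480],None,fx=3,fy=3,interpolation=cv2.INTER_CUBIC);cv2.imwrite("pics/crop.png",im[...,::-1])
E
```

```text
sign 329 [0.53932063 0.0515489  0.12921399]
((539.8784790039062, 50.835182189941406), (158.6036834716797, 5.471616268157959), 81.303955078125)
[[525.18427  -27.141396]
 [530.59296  -27.968666]
 [554.5727   128.81177 ]
 [549.164    129.63904 ]]
[446 243  14   4  32] [452.7 244.7] [ 0.5793 -0.2506  0.1073] [ 0.5973 -0.0295  1.0157]
[390 250  27   7  81] [402.9 253. ] [ 0.5677 -0.163   0.1069] [ 0.586  -0.0295  1.0157]
[442 252  15   8  94] [448.9 255.5] [ 0.5662 -0.2492  0.0695] [ 0.5787 -0.2372  0.0791]
[388 259  27  10 168] [401.  263.6] [ 0.5538 -0.1633  0.0697] [ 0.5667 -0.1403  0.0777]
[444 265  15   7  80] [451.3 268.2] [ 0.543  -0.2517  0.0697] [ 0.5494 -0.0295  1.0157]
[390 272  28   9 159] [403.9 276.3] [ 0.5309 -0.1675  0.0702] [ 0.5441 -0.1434  0.0848]
[452 272  14   5  39] [458.2 274. ] [ 0.5294 -0.2562  0.1071] [ 0.5415 -0.2433  0.1117]
[396 280  26   7  86] [408.2 282.5] [ 0.5184 -0.1723  0.1073] [ 0.525  -0.0295  1.0157]
box 715 ((592.7274169921875, -204.38299560546875), (124.83131408691406, 161.4677276611328), 7.956510543823242) [[ 519.7373  -133.06598]
 [ 542.0879  -29
[... 283 characters left out ...]
, 96, 97, 96, 96, 48, 48, 47, 3, 3, -1]
0.4 [10, 11, 152, 152, 3, 95, 97, 95, 3, 48, 47, 33, 3, 2, -1]
0.45 [11, 11, 11, 3, 48, 51, 3, 3, 3, 3, 3, 3, 2, 2, -1]
0.5 [4, 10, 3, 19, 20, 20, 3, 3, 108, 107, 2, 2, 2, 2, -1]
0.55 [136, 3, 85, 131, 131, 130, 67, 3, 108, 104, 107, 59, 2, 2, -1]
0.6 [364, 3, 3, 18, 4, 2, 3, 59, 60, 7, 107, 60, 2, 2, -1]
0.65 [367, 135, 3, 3, 2, 12, 11, 3, 60, 122, 124, 58, 39, 2, -1]
0.7 [368, 365, 4, 4, 3, 14, 14, 13, 123, 124, 125, 122, 41, 32, -118]
0.75 [368, 367, 136, 61, 46, 13, 14, 12, 96, 124, 125, 41, 41, 40, 0]
0.8 [368, 367, 366, 133, 42, 3, 188, 189, 189, 3, 66, 69, 118, 2, -9]
0.85 [368, 368, 367, 151, 151, 2, 189, 190, 190, 183, 70, 127, 128, 129, -116]
```

View pics/crop.png

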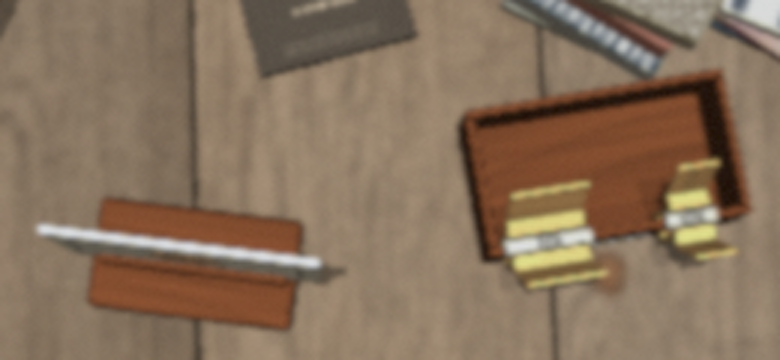

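The crop shows the board edge as a straight line tilted against the box. The broad clip is at the left of the rim (548,240) and the narrow one at the right (692,218). Measured positions:

| Item | x, y (m) | Yaw (rad) |
|---|---|---|
| Box | – | about 0.139 |
| Narrow clip | (.5545, -.252) | as box |
| Broad clip | (.5427, -.1667) | as box |
| Sign | (.540, .051) | about -0.152 |

The measured sizes match the given ones: board 159 x 5.5 mm, box front 161 mm, clip spacing 86 mm.

I'll turn first.

```bash
cat >> h.py <<'E'
from scipy.spatial.transform import Rotation as Ro
N=np.array([.5545,-.252]);B=np.array([.5427,-.1667]);S=np.array([.5399,.0508]);YB=.139;YS=-.152
def sg(y,x=0): c,s=np.cos(YS),np.sin(YS); return S+np.array([c*x-s*y,s*x+c*y])
def go(xy,z,yaw):
    s=arm.sense(); q=s["ee_rot"]; R=Ro.from_quat([q[1],q[2],q[3],q[0]]).as_matrix()
    y=np.arctan2(R[1,1],R[0,1]); e=np.array([*xy,z])-s["eef_pos"]
    print("t",round(s["time_s"],2),"pos",s["eef_pos"].round(4),"yaw",y.round(4),"turn frac total",((y-yaw)/.5).round(3),
     "shift frac",(R.T@e/.6).round(4),"mm",(R.T@e*1000).round(1),"tilt",R[:,2].round(4),"w",round(s["gripper_width"]*1000,1),"gf",round(s["grip_force"],1),"F",s["contact_force"].round(1))
E
```

Request:
send_rows([
  [85,0,0,0,-0.245],
  [85,0,0,0,-0.245],
  [85,0,0,0,-0.245],
  [85,0,0,0,-0.245],
  [85,0,0,0,-0.245],
  [85,0,0,0,-0.245],
  [85,0,0,0,-0.245],
  [85,0,0,0,-0.245],
  [85,0,0,0,-0.245],
  [85,0,0,0,-0.245],
], newtons=30)

```text
time_s: 0.93
eef_pos: [0.2577, -0.5137, 0.2387]
ee_rot: [-0.0, 0.662, 0.75, 0.0]
contact_force: [0.8, 1.1, -1.1]
gripper_width: 0.0854
grip_force: 0.0
```

```bash
python3 -c "
from h import *
go(N,.239,YB)"
```

```text
t 0.93 pos [ 0.2577 -0.5137  0.2387] yaw 0.1251 turn frac total -0.028 shift frac [ 3.710e-01  5.453e-01 -1.000e-04] mm [ 2.226e+02  3.272e+02 -1.000e-01] tilt [-3.0e-04  1.1e-03 -1.0e+00] w 85.4 gf 0.0 F [ 0.8  1.1 -1.1]
```

Request:
send_rows([
  [85,0.018,0.026,0,-0.028],
  [85,0.037,0.054,0,0],
  [85,0.037,0.054,0,0],
  [85,0.037,0.054,0,0],
  [85,0.037,0.054,0,0],
  [85,0.037,0.054,0,0],
  [85,0.037,0.054,0,0],
  [85,0.037,0.054,0,0],
  [85,0.037,0.054,0,0],
  [85,0.037,0.054,0,0],
])

```text
time_s: 1.77
eef_pos: [0.5355, -0.2629, 0.2389]
ee_rot: [-0.0, 0.659, 0.753, -0.0]
contact_force: [1.2, -0.9, 0.2]
gripper_width: 0.0851
grip_force: 0.0
```

Request:
send_rows([
  [85,0.012,0.018,0,0],
  [85,0,0,0,0],
  [85,0,0,0,0],
])

```text
time_s: 2.02
eef_pos: [0.5441, -0.2557, 0.2387]
ee_rot: [-0.001, 0.658, 0.753, -0.0]
contact_force: [-0.2, -1.3, -0.2]
gripper_width: 0.0852
grip_force: 0.0
```

```bash
python3 -c "
from h import *
go(N,.09,YB)"
```

```text
t 2.02 pos [ 0.5441 -0.2557  0.2387] yaw 0.1349 turn frac total -0.008 shift frac [0.0037 0.0183 0.2478] mm [  2.2  11.  148.7] tilt [-1.3e-03  2.0e-04 -1.0e+00] w 85.2 gf 0.0 F [-0.2 -1.3 -0.2]
```

Request:
send_rows([
  [85,0.0037,0.0183,0,-0.008],
  [85,0,0,0.03,0],
  [85,0,0,0.04,0],
  [85,0,0,0.04,0],
  [85,0,0,0.03,0],
  [85,0,0,0,0],
  [85,0,0,0,0],
])

```text
time_s: 2.6
eef_pos: [0.5538, -0.2532, 0.1545]
ee_rot: [-0.001, 0.658, 0.753, -0.0]
contact_force: [0.0, -0.1, 0.9]
gripper_width: 0.0851
grip_force: 0.0
```

```bash
python3 -c "
from h import *
go(N,.09,YB)
for n,(v,u) in dict(scene=((180,270),(310,400)),top=((210,310),(400,500))).items():
    p,d=arm.camera(n); c=cv2.resize(p[v[0]:v[1],u[0]:u[1]],(400,400)if n=='top' else (400,400),interpolation=cv2.INTER_CUBIC)
    globals()[n]=c
cv2.imwrite('pics/c1.png',np.hstack([scene,top])[...,::-1])
"
```

```text
t 2.6 pos [ 0.5538 -0.2532  0.1545] yaw 0.1352 turn frac total -0.008 shift frac [0.0016 0.0016 0.1074] mm [ 1.   0.9 64.5] tilt [-0.002   0.0014 -1.    ] w 85.1 gf 0.0 F [ 0.  -0.1  0.9]
```

View pics/c1.png

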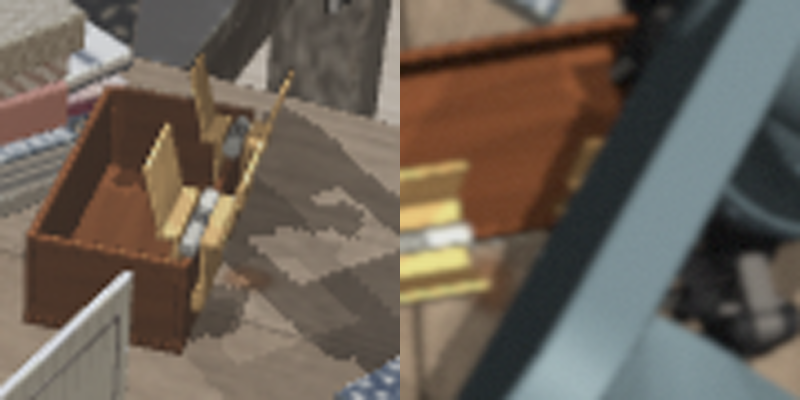

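The scene crop shows both clips undisturbed with handles splayed, and the gripper just out of the crop above them. In the top crop the arm hides the narrow clip. The measured pose is within 1 mm, so I'll go down and squeeze.

Request:
send_rows([
  [85,0.0016,0.0016,0.02,-0.008],
  [85,0,0,0.03,0],
  [85,0,0,0.03,0],
  [85,0,0,0.02,0],
  [85,0,0,0.008,0],
  [85,0,0,0,0],
  [85,0,0,0,0],
])

```text
time_s: 3.28
eef_pos: [0.556, -0.2516, 0.091]
ee_rot: [0.0, 0.656, 0.755, 0.0]
contact_force: [0.5, -0.1, 0.5]
gripper_width: 0.0848
grip_force: 0.0
```

Request:
send_rows([
  [70,0,0,0,0],
  [60,0,0,0,0],
  [55,0,0,0,0],
  [50,0,0,0,0],
  [45,0,0,0,0],
  [40,0,0,0,0],
  [35,0,0,0,0],
  [28,0,0,0,0],
  [25,0,0,0,0],
  [25,0,0,0,0],
], newtons=30)

```text
time_s: 4.12
eef_pos: [0.5568, -0.2528, 0.0942]
ee_rot: [0.002, 0.655, 0.755, -0.0]
contact_force: [-4.6, 1.3, 17.9]
gripper_width: 0.0312
grip_force: 28.8
```

```bash
python3 -c "
from h import *
go(N,.09,YB)
p,d=arm.camera('scene'); cv2.imwrite('pics/c2.png',cv2.resize(p[180:270,310:430],(800,600),interpolation=cv2.INTER_CUBIC)[...,::-1])
"
```

```text
t 4.12 pos [ 0.5568 -0.2528  0.0942] yaw 0.1412 turn frac total 0.004 shift frac [ 0.002  -0.0037  0.0069] mm [ 1.2 -2.2  4.2] tilt [ 0.0027 -0.0032 -1.    ] w 31.2 gf 28.8 F [-4.6  1.3 17.9]
```

View pics/c2.png

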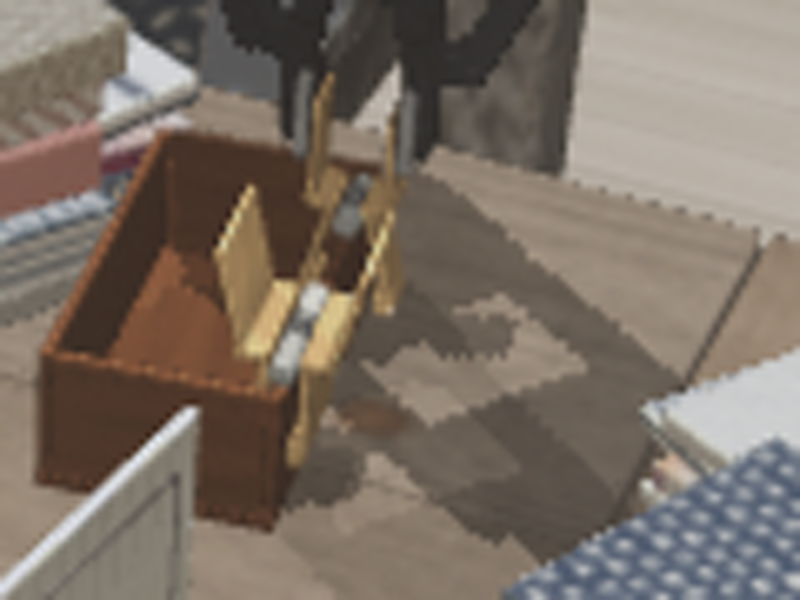

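The narrow clip's handles are now parallel between the pads, at about (355,130), with an opening of 31 mm, so it is at the stop. Its jaws stand open on the rim. Lifting.

Request:
send_rows([
  [25,0,0,-0.01,0],
  [25,0,0,-0.02,0],
  [25,0,0,-0.03,0],
  [25,0,0,-0.04,0],
  [25,0,0,-0.04,0],
  [25,0,0,-0.04,0],
  [25,0,0,-0.04,0],
  [25,0,0,-0.03,0],
  [25,0,0,-0.01,0],
  [25,0,0,0,0],
])

```text
time_s: 5.0
eef_pos: [0.5566, -0.252, 0.249]
ee_rot: [0.002, 0.655, 0.755, 0.0]
contact_force: [0.4, -0.9, -0.8]
gripper_width: 0.0307
grip_force: 30.8
```

```bash
python3 -c "
from h import *
go(sg(.045),.245,YS)
p,d=arm.camera('scene'); cv2.imwrite('pics/c3.png',cv2.resize(p[120:270,290:440],(600,600),interpolation=cv2.INTER_CUBIC)[...,::-1])
"
```

```text
t 5.0 pos [ 0.5566 -0.252   0.249 ] yaw 0.1411 turn frac total 0.586 shift frac [0.5753 0.0651 0.0052] mm [345.2  39.1   3.1] tilt [ 0.0036 -0.0025 -1.    ] w 30.7 gf 30.8 F [ 0.4 -0.9 -0.8]
```

View pics/c3.png

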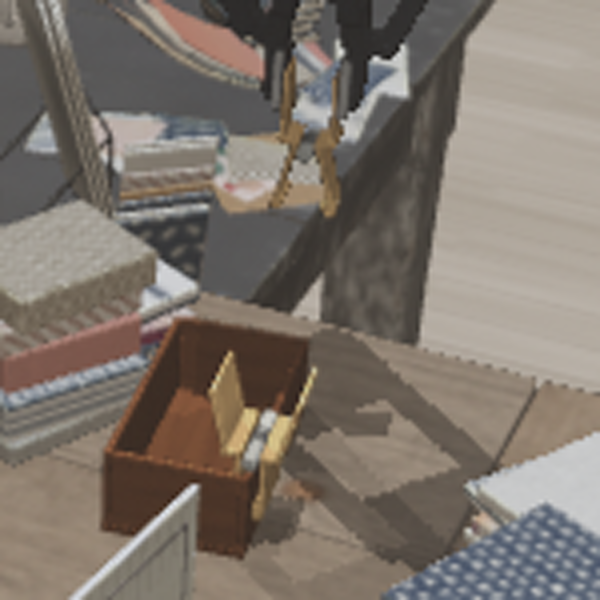

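The narrow clip is at (305,150), lifted clear with jaws gaping and upright. The broad clip is still on the rim at (260,435). Now turn and carry it over the sign.

Request:
send_rows([
  [25,0,0,0,0.195],
  [25,0,0,0,0.195],
  [25,0,0,0,0.195],
  [25,0.03,-0.005,0,0],
  [25,0.05,-0.01,0,0],
  [25,0.06,-0.011,0,0],
  [25,0.06,-0.011,0,0],
  [25,0.06,-0.011,0,0],
  [25,0.06,-0.011,0,0],
  [25,0.06,-0.011,0,0],
])

```text
time_s: 5.88
eef_pos: [0.547, -0.0171, 0.2447]
ee_rot: [-0.001, 0.758, 0.652, -0.001]
contact_force: [1.2, 0.3, -0.2]
gripper_width: 0.0307
grip_force: 30.8
```

Request:
send_rows([
  [25,0.06,-0.011,0,0],
  [25,0.06,-0.011,0,0],
  [25,0.04,-0.008,0,0],
  [25,0.02,-0.003,0,0],
  [25,0,0,0,0],
  [25,0,0,0,0],
])

```text
time_s: 6.38
eef_pos: [0.5446, 0.0904, 0.2454]
ee_rot: [-0.0, 0.758, 0.652, -0.001]
contact_force: [-0.0, 0.3, -1.1]
gripper_width: 0.0305
grip_force: 30.8
```

```bash
python3 -c "
from h import *
go(sg(.045),.245,YS)
p,d=arm.camera('scene'); np.savez('s4.npz',p=p,d=d)
K,R,t=cam('scene')
# predicted pixels: tcp, pivot, sign top at y=.045
s=arm.sense()['eef_pos']
for P in (s,s-[0,0,.029],s-[0,0,.071],[*sg(.045),.13]): 
    q=K@(R@np.array(P)+t); print((q[:2]/q[2]).round(1))
cv2.imwrite('pics/c4.png',cv2.resize(p[150:350,240:440],(600,600),interpolation=cv2.INTER_CUBIC)[...,::-1])
"
```

```text
t 6.38 pos [0.5446 0.0904 0.2454] yaw -0.1491 turn frac total 0.006 shift frac [0.0085 0.0023 0.0007] mm [5.1 1.4 0.4] tilt [-1.8e-03 -5.0e-04 -1.0e+00] w 30.5 gf 30.8 F [-0.   0.3 -1.1]
[307.6 224.9]
[307.5 237.4]
[307.4 254.9]
[305.1 274. ]
```

View pics/c4.png

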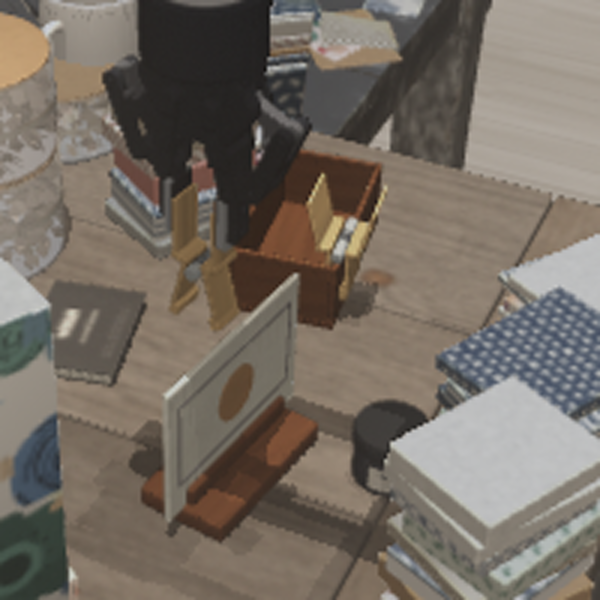

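The narrow clip hangs upright over the left half of the board. Its tips are at about (199,314) in the crop, against a predicted (202,315), and the edge is where it was measured. Lowering.

Request:
send_rows([
  [25,0.0085,0.0023,0,0.006],
  [25,0,0,0,0],
  [25,0,0,0.02,0],
  [25,0,0,0.025,0],
  [25,0,0,0.025,0],
  [25,0,0,0.02,0],
  [25,0,0,0.015,0],
  [25,0,0,0.007,0],
  [25,0,0,0,0],
  [25,0,0,0,0],
])

```text
time_s: 7.27
eef_pos: [0.5476, 0.0948, 0.1794]
ee_rot: [0.0, 0.76, 0.65, 0.0]
contact_force: [-0.2, 0.6, -0.2]
gripper_width: 0.0305
grip_force: 30.8
```

```bash
python3 -c "
from h import *
go(sg(.045),.178,YS)
p,d=arm.camera('scene'); cv2.imwrite('pics/c5.png',cv2.resize(p[190:340,260:360],(533,600)*1 if 0 else (400,600),interpolation=cv2.INTER_CUBIC)[...,::-1])
"
```

```text
t 7.27 pos [0.5476 0.0948 0.1794] yaw -0.1546 turn frac total -0.005 shift frac [ 0.0006 -0.0016  0.0024] mm [ 0.4 -1.   1.4] tilt [ 2.e-04 -0.e+00 -1.e+00] w 30.5 gf 30.8 F [-0.2  0.6 -0.2]
```

View pics/c5.png

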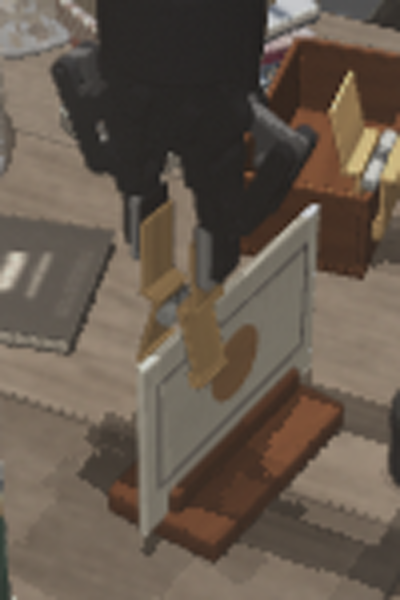

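The near jaw is in front of the board at (205,380) and the far jaw behind it at (150,345), well down and with no contact. Releasing.

Request:
send_rows([
  [35,0,0,0,0],
  [40,0,0,0,0],
  [45,0,0,0,0],
  [50,0,0,0,0],
  [55,0,0,0,0],
  [65,0,0,0,0],
  [75,0,0,0,0],
  [85,0,0,0,0],
  [85,0,0,0,0],
  [85,0,0,0,0],
])

```text
time_s: 8.15
eef_pos: [0.5474, 0.0949, 0.1793]
ee_rot: [-0.0, 0.76, 0.65, 0.0]
contact_force: [-0.2, 0.6, 0.5]
gripper_width: 0.085
grip_force: 0.0
```

Request:
send_rows([
  [85,0,0,0,0],
  [85,0,0,-0.015,0],
  [85,0,0,-0.03,0],
  [85,0,0,-0.04,0],
  [85,0,0,-0.04,0],
  [85,0,0,-0.02,0],
  [85,0,0,0,0],
])

```text
time_s: 8.73
eef_pos: [0.5493, 0.0949, 0.2703]
ee_rot: [0.002, 0.76, 0.65, 0.003]
contact_force: [0.2, -0.5, 0.7]
gripper_width: 0.0848
grip_force: 0.0
```

```bash
python3 -c "
from h import *
go(B,.245,YB)
p,d=arm.camera('scene'); cv2.imwrite('pics/c6.png',cv2.resize(p[190:340,260:360],(400,600),interpolation=cv2.INTER_CUBIC)[...,::-1])
"
```

```text
t 8.73 pos [0.5493 0.0949 0.2703] yaw -0.1544 turn frac total -0.587 shift frac [-0.4325  0.0559  0.0423] mm [-259.5   33.5   25.4] tilt [ 6.8e-03 -3.0e-04 -1.0e+00] w 84.8 gf 0.0 F [ 0.2 -0.5  0.7]
```

View pics/c6.png

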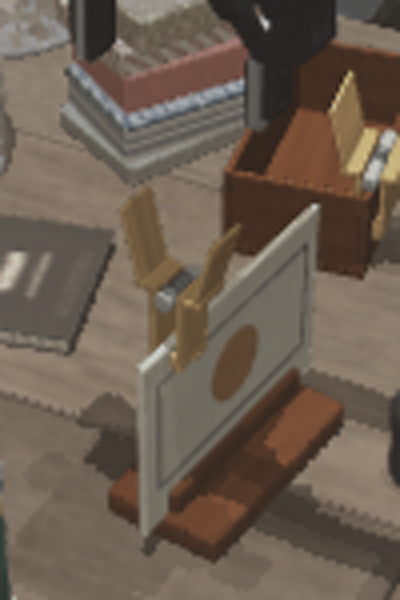

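The narrow clip is closed on the left half. Its near jaw tip is at (185,365), about 20 mm below the edge, and its handles are splayed and free. Back to the broad clip.

Request:
send_rows([
  [85,0,0,0,-0.195],
  [85,0,0,0,-0.195],
  [85,0,0,0,-0.195],
  [85,-0.02,-0.003,0,0],
  [85,-0.05,-0.009,0,0],
  [85,-0.06,-0.01,0,0],
  [85,-0.06,-0.01,0,0],
  [85,-0.06,-0.01,0,0],
  [85,-0.06,-0.01,0,0],
  [85,-0.06,-0.01,0,0],
])

```text
time_s: 9.62
eef_pos: [0.5399, -0.1323, 0.2649]
ee_rot: [-0.001, 0.658, 0.753, -0.0]
contact_force: [0.7, -0.9, -0.9]
gripper_width: 0.085
grip_force: 0.0
```

Request:
send_rows([
  [85,-0.04,-0.007,0.01,0],
  [85,-0.02,-0.003,0.03,0],
  [85,0,0,0.03,0],
  [85,0,0,0.03,0],
  [85,0,0,0,0],
  [85,0,0,0,0],
])

```text
time_s: 10.12
eef_pos: [0.5386, -0.1666, 0.2044]
ee_rot: [-0.002, 0.658, 0.753, -0.001]
contact_force: [0.3, 0.1, -0.3]
gripper_width: 0.0849
grip_force: 0.0
```

```bash
python3 -c "
from h import *
go(B,.09,YB)
for n in('scene','top'):
    p,d=arm.camera(n); W=world(n,d); hsv=cv2.cvtColor(p,cv2.COLOR_RGB2HSV)
    l=(W[...,:2]-S)@np.array([[np.cos(YS),-np.sin(YS)],[np.sin(YS),np.cos(YS)]])
    Y=(hsv[...,0]>12)&(hsv[...,0]<32)&(hsv[...,1]>60)&(d>0)&(abs(l[...,0])<.05)&(abs(l[...,1])<.1)&(W[...,2]>.09)
    Q=np.c_[l[Y],W[Y][:,2]]; Q=Q[Q[:,2]<.25]; print(n,len(Q),np.percentile(Q,[2,50,98],axis=0).round(4))
    H=Q[Q[:,2]>.185]; print(len(H),np.percentile(H,[5,50,95],axis=0).round(4) if len(H) else '')
"
```

```text
t 10.12 pos [ 0.5386 -0.1666  0.2044] yaw 0.1355 turn frac total -0.007 shift frac [-0.0015  0.0074  0.1906] mm [ -0.9   4.5 114.4] tilt [-0.0039  0.0019 -1.    ] w 84.9 gf 0.0 F [ 0.3  0.1 -0.3]
scene 576 [[-0.0236 -0.0056  0.0937]
 [ 0.0084  0.0467  0.165 ]
 [ 0.0283  0.0566  0.2038]]
138 [[-0.024   0.0337  0.1866]
 [ 0.0241  0.045   0.1962]
 [ 0.0287  0.0553  0.204 ]]
top 488 [[-0.0265  0.0033  0.097 ]
 [ 0.0061  0.0449  0.1669]
 [ 0.0262  0.0577  0.2037]]
148 [[-0.0266  0.0349  0.186 ]
 [ 0.0212  0.0457  0.1985]
 [ 0.0264  0.0566  0.2037]]
```

The narrow clip's handle tops measure z .204, so its pivot is at about .157 and its tips about 15 mm below the edge, at y +45 mm. Now grasp the broad clip.

Request:
send_rows([
  [85,-0.0015,0.0074,0.02,-0.007],
  [85,0,0,0.035,0],
  [85,0,0,0.035,0],
  [85,0,0,0.035,0],
  [85,0,0,0.03,0],
  [85,0,0,0.02,0],
  [85,0,0,0.011,0],
  [85,0,0,0,0],
  [85,0,0,0,0],
])

```text
time_s: 10.97
eef_pos: [0.5451, -0.167, 0.0952]
ee_rot: [0.0, 0.655, 0.755, 0.0]
contact_force: [-0.3, 0.3, -0.4]
gripper_width: 0.0846
grip_force: 0.0
```

Request:
send_rows([
  [70,0,0,0,0],
  [60,0,0,0,0],
  [55,0,0,0,0],
  [50,0,0,0,0],
  [45,0,0,0,0],
  [40,0,0,0,0],
  [35,0,0,0,0],
  [28,0,0,0,0],
  [25,0,0,0,0],
  [25,0,0,0,0],
], newtons=30)

```text
time_s: 11.8
eef_pos: [0.5459, -0.1681, 0.0981]
ee_rot: [0.002, 0.655, 0.755, -0.0]
contact_force: [-6.1, -0.2, 17.4]
gripper_width: 0.031
grip_force: 28.5
```

Request:
send_rows([
  [25,0,0,-0.01,0],
  [25,0,0,-0.02,0],
  [25,0,0,-0.03,0],
  [25,0,0,-0.04,0],
  [25,0,0,-0.04,0],
  [25,0,0,-0.04,0],
  [25,0,0,-0.04,0],
  [25,0,0,-0.03,0],
  [25,0,0,-0.02,0],
  [25,0,0,0,0],
])

```text
time_s: 12.63
eef_pos: [0.546, -0.1675, 0.2604]
ee_rot: [0.003, 0.655, 0.755, 0.001]
contact_force: [1.0, -0.4, -0.9]
gripper_width: 0.0307
grip_force: 30.8
```

```bash
python3 -c "
from h import *
go(sg(-.038),.265,YS)
e=np.array(sg(-.038))-arm.sense()['eef_pos'][:2]; print('after turn',e@[np.sin(-YS),np.cos(YS)]/.6,e@[np.cos(YS),np.sin(YS)]/.6)
p,d=arm.camera('scene'); cv2.imwrite('pics/c7.png',cv2.resize(p[120:270,270:420],(600,600),interpolation=cv2.INTER_CUBIC)[...,::-1])
"
```

```text
t 12.63 pos [ 0.546  -0.1675  0.2604] yaw 0.1417 turn frac total 0.587 shift frac [ 0.301   0.023  -0.0087] mm [180.6  13.8  -5.2] tilt [ 0.0051 -0.0028 -1.    ] w 30.7 gf 30.8 F [ 1.  -0.4 -0.9]
after turn 0.2948259326017608 -0.06518530192774839
```

View pics/c7.png

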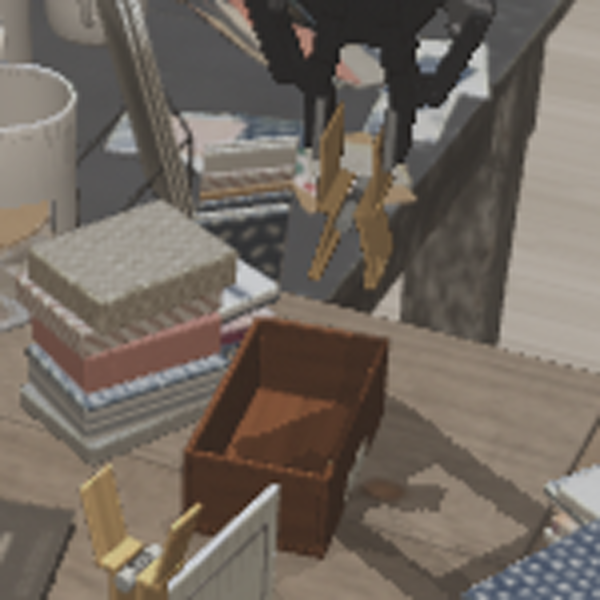

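The broad clip is held clear and upright, with jaws gaping at (345,270), and the box is empty. The narrow clip is still on the board at (140,560). Turn and carry it to the right half.

Request:
send_rows([
  [25,0,0,0,0.195],
  [25,0,0,0,0.195],
  [25,0,0,0,0.195],
  [25,0.03,-0.006,0,0],
  [25,0.05,-0.011,0,0],
  [25,0.055,-0.012,0,0],
  [25,0.055,-0.012,0,0],
  [25,0.05,-0.011,0,0],
  [25,0.035,-0.008,0,0],
  [25,0.018,-0.004,0,0],
])

```text
time_s: 13.52
eef_pos: [0.5317, 0.0155, 0.2548]
ee_rot: [-0.002, 0.758, 0.653, -0.001]
contact_force: [0.3, 0.1, -0.8]
gripper_width: 0.0303
grip_force: 30.8
```

Request:
send_rows([
  [25,0,0,0,0],
  [25,0,0,0,0],
])

```text
time_s: 13.68
eef_pos: [0.5328, 0.0125, 0.2557]
ee_rot: [-0.0, 0.758, 0.652, -0.001]
contact_force: [1.1, -0.0, -0.9]
gripper_width: 0.0306
grip_force: 30.8
```

```bash
cat > m.py <<'E'
from h import *
def meas():
    p,d=arm.camera('scene'); W=world('scene',d); hsv=cv2.cvtColor(p,cv2.COLOR_RGB2HSV)
    l=(W[...,:2]-S)@np.array([[np.cos(YS),-np.sin(YS)],[np.sin(YS),np.cos(YS)]])
    Y=(hsv[...,0]>10)&(hsv[...,0]<32)&(hsv[...,1]>60)&(d>0)&(abs(l[...,0])<.035)&(l[...,1]>-.075)&(l[...,1]<.02)&(W[...,2]>.09)
    Q=np.c_[l[Y],W[Y][:,2]]
    for nm,k in (("near",Q[:,0]<0),("far",Q[:,0]>0)):
        A=Q[k]; print(nm,len(A),np.percentile(A,[2,50,98],axis=0).round(4).tolist() if len(A) else '')
        lo=A[A[:,2]<np.percentile(A[:,2],2)+.006]; print(" low x",lo[:,0].min().round(4),lo[:,0].max().round(4))
    return p
E
python3 -c "
from m import *
go(sg(-.038),.18,YS); meas()"
```

```text
t 13.68 pos [0.5328 0.0125 0.2557] yaw -0.15 turn frac total 0.004 shift frac [0.0016 0.0022 0.1262] mm [ 0.9  1.3 75.7] tilt [-1.5e-03 -3.0e-04 -1.0e+00] w 30.6 gf 30.8 F [ 1.1 -0.  -0.9]
near 461 [[-0.0217, -0.0607, 0.1851], [-0.0158, -0.0294, 0.2152], [-0.0066, -0.0145, 0.2719]]
 low x -0.0225 -0.0001
far 438 [[0.0008, -0.0573, 0.0938], [0.0123, -0.0307, 0.2356], [0.0154, -0.0002, 0.2722]]
 low x 0.0 0.0024
```

Request:
send_rows([
  [25,0.0016,0.0022,0.01,0.004],
  [25,0,0,0.02,0],
  [25,0,0,0.025,0],
  [25,0,0,0.025,0],
  [25,0,0,0.02,0],
  [25,0,0,0.013,0],
  [25,0,0,0.008,0],
  [25,0,0,0.003,0],
  [25,0,0,0,0],
  [25,0,0,0,0],
])

```text
time_s: 14.57
eef_pos: [0.535, 0.0133, 0.1829]
ee_rot: [0.0, 0.759, 0.651, 0.0]
contact_force: [-0.1, 0.2, -1.4]
gripper_width: 0.0304
grip_force: 30.8
```

```bash
python3 -c "
from m import *
go(sg(-.038),.182,YS); p=meas(); cv2.imwrite('pics/c8.png',cv2.resize(p[190:340,260:400],(560,600),interpolation=cv2.INTER_CUBIC)[...,::-1])"
```

```text
t 14.57 pos [0.535  0.0133 0.1829] yaw -0.153 turn frac total -0.002 shift frac [-0.0004 -0.0014  0.0014] mm [-0.2 -0.9  0.9] tilt [ 1.1e-03 -2.0e-04 -1.0e+00] w 30.4 gf 30.8 F [-0.1  0.2 -1.4]
near 415 [[-0.0197, -0.059, 0.1002], [-0.0138, -0.0285, 0.1424], [-0.001, -0.0066, 0.2006]]
 low x -0.0014 -0.0002
far 353 [[0.0006, -0.0583, 0.0913], [0.0145, -0.0307, 0.1683], [0.0174, -0.0031, 0.1996]]
 low x 0.0 0.0023
```

View pics/c8.png

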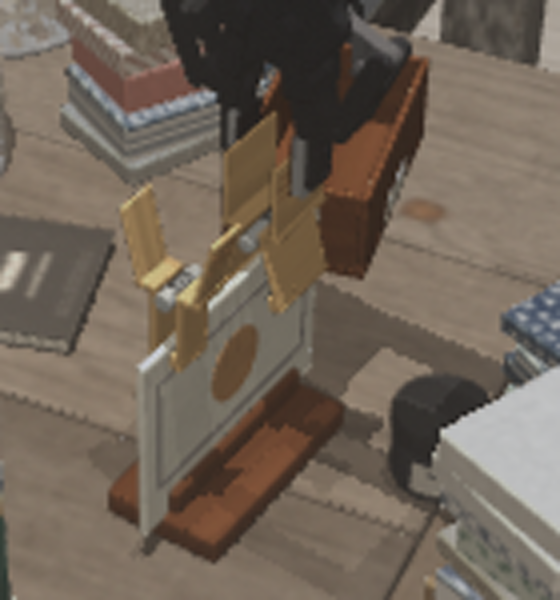

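The broad clip gapes over the right half with its near jaw in front of the board at (295,270), well clear of the narrow clip at (180,300). The contact force is about zero. Its handle tops are at .200, so its tips are about 20 mm below the edge. Handing in.

Request:
send_rows([
  [25,0,0,0,0],
  [25,0,0,0,0],
  [25,0,0,0,0],
])

```text
time_s: 14.87
eef_pos: [0.5348, 0.0135, 0.1827]
ee_rot: [0.0, 0.759, 0.651, 0.0]
contact_force: [-0.0, -0.8, -0.9]
gripper_width: 0.0305
grip_force: 30.8
```

```bash
python3 -c "
from h import *
go(sg(-.038),.182,YS); print(arm.close_job())"
```

```text
t 14.87 pos [0.5348 0.0135 0.1827] yaw -0.1529 turn frac total -0.002 shift frac [-0.0005 -0.001   0.0012] mm [-0.3 -0.6  0.7] tilt [ 8.e-04 -1.e-04 -1.e+00] w 30.5 gf 30.8 F [-0.  -0.8 -0.9]
the job is handed in; nothing more can be done
None
```

I handed the job in at about 15 s: the narrow clip is closed on the left half of the board, and the broad clip is held squeezed open over the right half with no contact seen; no verdict came back.

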